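# Load a staple strip into the bench magazine and close the rail

### The arm

A 7-joint arm with a two-finger parallel gripper is mounted at the origin on a cart in front of the work surface, level with it; the furniture and walls round the work are solid. World frame = base frame: x ahead of the robot, y to its left, z up, the work surface at z = 0. Lengths are in m, angles in rad, forces in N, time in s.
With the tool pointing down it reaches from about 0.4 to 0.85 m from the base axis. Payload 4.5 kg.
Tool frame: the origin (TCP) lies midway between the tips of the shut fingers; the grasp point (between the pads) lies 19 mm behind it; z points along the fingers, y is the line along which they close (so a half turn about z gives the same grasp; the last joint's range is limited). The gripper opens to 88 mm and grips with 3 to 60 N. Pads are 18 mm wide; open, the fingers measure 123 mm over their backs; the gripper's body (75 mm by 187 mm) begins 45 mm behind the grasp point.
Start: joints at [-1.259, 0.689, -0.195, 1.565, 0.157, 0.902, -0.215], TCP at [0.171, 0.601, 0.239] pointing down, gripper open.
Joint ranges: [-3.01, 3.01], [-0.46, 2.08], [-1.47, 1.51], [0.13, 2.56], [-1, 4.14], [0.04, 2.09], [-2.66, 2.66]. Speed limits (rad/s): [2.57, 2.57, 3.14, 3.14, 3.14, 3.14, 3.14].

### API

Orientations are given as a unit quaternion [x, y, z, w].
In Python, from plant import r gives the robot as it stands.
- The arm moves only by the tool carry_out, never from a script. Its argument "plan" is a list of rows, each an object with "rot": the turn, a rotation vector about the tool's x, y, z in rad, a list of three; "xyz": the shift along the tool's x, y, z in m, a list of three; "grip": the closure in counts, from 0 (fully open) to 255 (shut). In form: [{"rot": [wx, wy, wz], "xyz": [dx, dy, dz], "grip": grip}, ...]. A call has 1 to 8 rows; each row is the pose to reach, as a shift and turn from the pose commanded when the call began, along the tool's axes at that moment; what a row does not reach only later rows make up. A row lasts 1/12 s, in which the tool goes at most 41.7 mm and 7.16 degrees, less where a joint would pass 70% of its speed; a pose out of reach is approached as far as the arm can. A call with a gripper value outside its range is refused whole. The fingers move at their own pace and stop on an object; "squeeze" is the grip in N (left out, the last holds). Time passes only in rows, so rows that repeat a pose let the fingers close. It gives the time, the measured TCP pose, the force, the opening and the grip force at its end, in the units of the state.
- r.get_state(): the state, without advancing time (a new reading comes with each control period).
- r.snapshot(name): name is "scene" or "top" or "wrist"; returns the picture (480x640x3 uint8, red, green, blue); there is no depth.
- r.camera_params(name): a dict with "fx", "fy", "cx", "cy" (pixels), "position" and "attitude" of the camera in the world; the wrist camera has in their place "hand_eye" (4x4, takes a point from camera to tool coordinates, whose origin is the TCP and whose axes are the flange's). Camera axes: x right, y down, z forward; pixel columns grow to the right and rows downward; lengths in m; the calibration is good to about 2 mm. A picture is of the moment at which its call begins: read the wrist's pose just before it. camera_params takes no time and is no camera call.
- r.finish_job(): hands the job in; it is judged then, once.
The state is a dict: "clock": time; "q": joint angles; "qd": joint speeds; "joint_torque": joint torques, N m; "tool_pos": TCP position; "eef_rot": TCP orientation; "contact_force": force on the tool from outside, world axes, zero at the start; "moment": the same for the moment, N m; "opening": opening from 0.0 (shut) to 1.0 (fully open); "finger_force": force on a finger pad.
Only numpy, scipy, OpenCV 4.12 (cv2) and the standard library are available. Lean on these libraries where they do the work, as an engineer would, in place of code of your own. Each camera call takes 0.05 s, during which the arm holds its last target. There are 200 camera calls.

### The job

Load the full (longer) staple strip into the open channel of the bench magazine, crown up, between the nose plate and the spring follower. Then push the rail by its handle fully home, so that the follower presses the strip against the nose plate. Leave the short part-used strip where it lies.

Things in the scene. Friction and masses are not known exactly. Their poses are not given: they have to be found in the camera images.
- full_strip: The full strip of wide-crown steel staples, an inverted U standing on its legs, crown up: 100 long (its x axis) x 26 wide (y) x 50 mm high, walls 3 mm, about 0.1 to 0.2 kg. Stands loose on the bench. Origin: centre of its underside, z up. Both ends are alike.
- short_strip: The part-used strip: same section (26 wide, 50 mm high) but only 55 mm long (its x axis), 0.08 kg. Stands loose on the bench near the full one; not to be used. Origin: centre of its underside.
- magazine: Fixed bench magazine: plywood base 280 (x) x 90 x 12 mm, aluminium channel along x. Origin: centre of base's underside. Above the bench: channel floor 15 mm, straight walls to 27, lips flared 45 degrees to 38 (mouth 50 mm wide, from x=-0.133 to +0.022); clear width 32. Dark nose plate at the -x end, 62 mm high, inner face at x=-0.125. A strip seated on the nose has its origin at x=-0.075.
- rail (a joint): Sliding rail's opening along the magazine's x, m: 0 fully home, 0.075 fully open; starts open. Stiff (8 N, up to 13 N with the spring); stays where left. Handle: upright black block 14 (x) x 30 mm (y), 42 to 90 mm above the bench, centred at x = 0.035 + this value, y = 0 in the magazine's frame; clear bench behind it. Push it towards -x.
- follower (a joint): Give of the grey spring follower, m: 0 free, up to 0.036 pressed back on the rail. Block in the channel 28 wide, 30 long, top 60 mm above the bench; its face (towards the nose) is at x = -0.050 + rail + this value in the magazine's frame. The spring pushes it to -x, 2 N at first, 4.5 N after 25 mm. The strip goes lengthwise between nose plate and this face.
There are look-alikes about, which are no part of the job. Leave any purple look-alike of the full_strip alone.

How it is judged:
On the way, in this order (a step that is already met when the one before it is completed fails the run):
1. the full strip lies down in the channel, crown up, while the rail is still open (over 40 mm) (value of joint rail above 0.04 m and z of full_strip in the frame of magazine below 0.021 m and y of full_strip in the frame of magazine between -0.008 and 0.008 m and x of full_strip in the frame of magazine between -0.085 and -0.02 m and angle between full_strip's own z axis and vertical below 0.17 rad and angle between the x axis of full_strip and the x axis of magazine, either way round below 0.17 rad), for 0.2 s.
2. the rail is pushed home (value of joint rail below 0.01 m), for 0.2 s.
At the end, for the whole second after the job is handed in: The rail is home (less than 10 mm open); the full strip lies at rest on the channel floor, crown up and along the channel (within 10 degrees), within 10 mm of the nose plate; the short strip has not been moved more than 40 mm (value of joint rail below 0.01 m and z of full_strip in the frame of magazine between 0.01 and 0.021 m and y of full_strip in the frame of magazine between -0.008 and 0.008 m and x of full_strip in the frame of magazine between -0.085 and -0.065 m and angle between full_strip's own z axis and vertical below 0.17 rad and angle between the x axis of full_strip and the x axis of magazine, either way round below 0.17 rad and linear speed of full_strip below 0.02 m/s); the robot touches nothing.
It fails at once if the short part-used strip is moved more than 40 mm (distance of short_strip from where it was at the start of the episode above 0.04 m).
It also fails if it takes over 45 s, if anything falls off the work surface, if the arm or the gripper's body presses on something with over 40 N, if the wrist force passes 120 N, or if a joint passes its speed limit or range.

## Working session

There is one attempt and no reset: what is moved stays moved. The work goes in short steps, Python scripts to look and compute and a tool call to move; the robot and the scene stay as the last step left them, time stands still between calls to the robot, and variables do not carry over. Pictures are saved under pics/ and viewed, at most 10 in all, crops included, and the job is handed in when it is done.

Besides the shell and the picture viewer there is one more tool, called after "Request:" as name([rows], argument=value, ...), one row to a line, values as JSON. carry_out: Moves the arm, as the interface text tells. Its arguments: {"type":"object","properties":{"plan":{"type":"array"},"squeeze":{"type":"number"}},"required":["plan"]}

```bash
ls; mkdir -p pics
python3 - <<'E'
from plant import r
import cv2,numpy as np
for n in("scene","top"):
    cv2.imwrite(f"pics/{n}0.png",r.snapshot(n)[:,:,::-1]); print(n,r.camera_params(n))
print(r.camera_params("wrist"));print(r.get_state())
E
```

```text
pics
scene {'fx': 564.1464381160096, 'fy': 564.1464381160096, 'cx': 311.7825033327673, 'cy': 249.41858807872413, 'position': array([-0.16728666,  0.48123597,  0.5237854 ]), 'attitude': array([-0.46527572,  0.74690956, -0.4059094 ,  0.24674314])}
top {'fx': 572.3089137494734, 'fy': 572.3089137494734, 'cx': 321.07819609471363, 'cy': 227.1793564542723, 'position': array([0.41921386, 0.13937468, 0.90192388]), 'attitude': array([ 0.71217907, -0.69876925,  0.05381289, -0.04033208])}
{'fx': 370.41247165155926, 'fy': 370.41247165155926, 'cx': 318.30988499777993, 'cy': 235.67382176750107, 'hand_eye': array([[-8.07164496e-04, -9.58816008e-01, -2.84026780e-01,
         7.43394374e-02],
       [ 9.99999499e-01, -9.41948850e-04,  3.37966528e-04,
         1.16904707e-03],
       [-5.91586416e-04, -2.84026365e-01,  9.58816288e-01,
        -1.46089679e-01],
       [ 0.00000000e+00,  0.00000000e+00,  0.00000000e+00,
         1.00000000e+00]])}
{'clock': 0.1, 'q': array([-1.25923534,  0.68990376, -0.19454482,  1.56619815,  0.15728836,
        0.90253425, -0.21509615]), 'qd': array([-0.00016822, -0.00119153, -0.00129619,  0.00010823, -0.00045695,
       -0.00062852,  0.00096156]), 'joint_torque': array([-2.98250729e-03, -5.28498924e+01, -1.27117619e+00, -1.53840172e+01,
       -5.24978538e-02,  1.91927880e-03,  5.16737236e-05]), 'tool_pos': array([0.17125091, 0.60049894, 0.23799976]), 'eef_rot': array([ 1.38391400e-01,  9.90377270e-01, -8.23646344e-04, -6.52363838e-05]), 'contact_force': array([ 0.58372918,  0.33245886, -0.31222266]), 'moment': array([-0.00990027,  0.02018435,  0.03935763]), 'finger_force': 0.0, 'opening': 0.9985300519773521}
```

View pics/scene0.png

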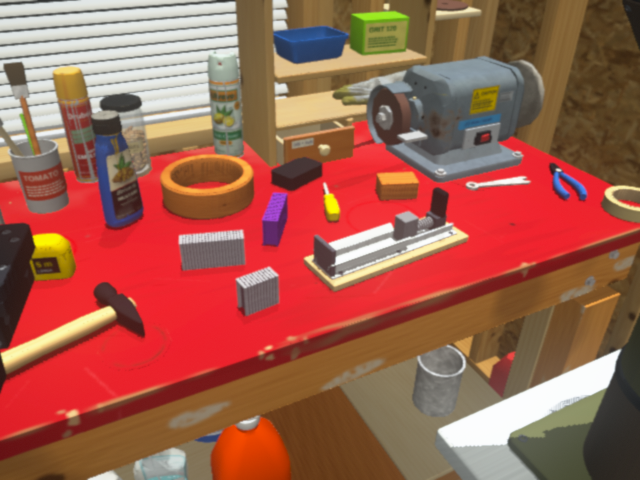

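View pics/top0.png

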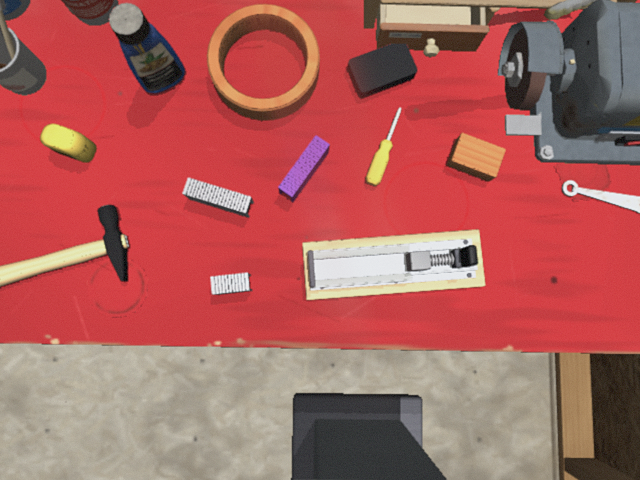

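Scene and top view. Candidates: the long grey strip at top (217,197), the purple look-alike at (304,167), and the short grey strip at (230,284). I choose (217,197), which is the long grey one. The magazine is at (394,264), nose left and handle right (465,257). Next is one close crop to check this and read corners.

Run:
```python
import cv2,numpy as np
im=cv2.imread("pics/top0.png")
a=cv2.resize(im[165:305,175:265],None,fx=4,fy=4,interpolation=2)
b=cv2.resize(im[220:310,295:495],None,fx=4,fy=4,interpolation=2)
c=np.zeros((600,800,3),np.uint8); 
a=cv2.resize(im[170:220,175:275],None,fx=4,fy=4,interpolation=2)
c[:200,:400]=a; c[200:560,:800]=b
c[:200,400:800]=cv2.resize(im[260:310,195:295],None,fx=4,fy=4,interpolation=2)
cv2.imwrite("pics/crop1.png",c)
```

```text
(no output)
```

View pics/crop1.png

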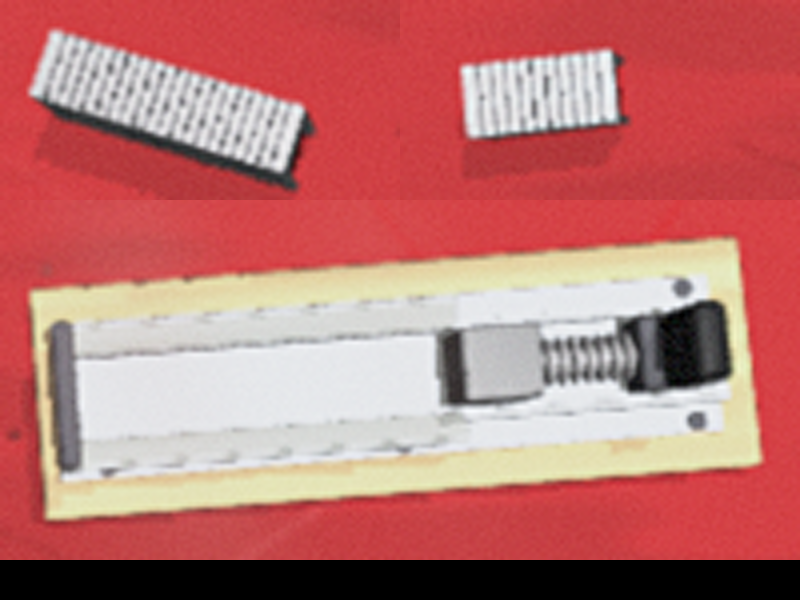

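The crop shows the full strip with crown corners at crop (54,30), (308,104), (290,174), (32,96). It is long and grey, so the choice is right. The magazine base corners are at (30,290), (736,238), (762,463), (46,520), with the nose plate left.

```bash
cat > h.py <<'E'
from plant import r
import numpy as np
from scipy.spatial.transform import Rotation as R
def campose(name):
    p=r.camera_params(name)
    if name=="wrist":
        s=r.get_state();T=np.eye(4);T[:3,:3]=R.from_quat(s["eef_rot"]).as_matrix();T[:3,3]=s["tool_pos"]
        T=T@p["hand_eye"];return p,T[:3,:3],T[:3,3]
    return p,R.from_quat(p["attitude"]).as_matrix(),np.array(p["position"])
def px2w(name,uv,z,cp=None):
    p,M,c=cp or campose(name); uv=np.atleast_2d(uv).astype(float)
    d=np.c_[(uv[:,0]-p["cx"])/p["fx"],(uv[:,1]-p["cy"])/p["fy"],np.ones(len(uv))]@M.T
    return c+d*((z-c[2])/d[:,2])[:,None]
def delta(pos,yaw,s=None):
    """tool-frame shift/rotvec to reach pos, tool down, closing axis (tool y) at world yaw"""
    s=s or r.get_state();C=R.from_quat(s["eef_rot"])
    best=None
    for k in(0,np.pi):
        y=np.array([np.cos(yaw+k),np.sin(yaw+k),0]);z=np.array([0,0,-1.]);x=np.cross(y,z)
        rv=(C.inv()*R.from_matrix(np.c_[x,y,z])).as_rotvec()
        if best is None or np.linalg.norm(rv)<np.linalg.norm(best):best=rv
    return C.inv().apply(np.array(pos)-s["tool_pos"]).round(4),best.round(4)
def quad(w):
    # centre, yaw of long side TL->TR
    c=w.mean(0);v=(w[1]-w[0]+w[2]-w[3]);return c,np.arctan2(v[1],v[0]),np.linalg.norm(v[:2])/2,np.linalg.norm((w[3]-w[0])[:2])
E
python3 - <<'E'
from h import *
f=lambda l,o:[((a+.5)/4-.5+o[0],(b+.5)/4-.5+o[1]) for a,b in l]
S=quad(px2w("top",f([(54,30),(308,104),(290,174),(32,96)],(175,170)),.05))
M=quad(px2w("top",f([(30,90),(736,38),(762,263),(46,320)],(295,220)),.012))
sh=quad(px2w("top",f([(461,66),(612,52),(617,124),(468,138)],(95,260)),.05))
pu=quad(px2w("top",[(320,137),(329,150),(291,199),(279,187)],.05))
for q in(S,M,sh,pu):print([np.round(v,4) for v in q])
s=r.get_state();print(R.from_quat(s["eef_rot"]).as_matrix().round(3))
print(delta([S[0][0],S[0][1],.16],S[1]+np.pi/2))
E
```

```text
[array([0.5796, 0.2814, 0.05  ]), np.float64(-1.8416), np.float64(0.101), np.float64(0.0265)]
[array([0.4833, 0.0096, 0.012 ]), np.float64(-1.4756), np.float64(0.2792), np.float64(0.0894)]
[array([0.4471, 0.2579, 0.05  ]), np.float64(-1.4593), np.float64(0.0554), np.float64(0.0266)]
[array([0.6238, 0.1504, 0.05  ]), np.float64(-2.4334), np.float64(0.0252), np.float64(0.1)]
[[-0.962  0.274 -0.   ]
 [ 0.274  0.962 -0.002]
 [-0.    -0.002 -1.   ]]
(array([-0.4801, -0.1948,  0.0784]), array([-1.200e-03,  1.400e-03,  1.564e+00]))
```

Request:
carry_out([
  {"rot": [0,0,1.564],"xyz": [-0.48,-0.195,0.06],"grip": 0},
  {"rot": [0,0,1.564],"xyz": [-0.48,-0.195,0.06],"grip": 0},
  {"rot": [0,0,1.564],"xyz": [-0.48,-0.195,0.06],"grip": 0},
  {"rot": [0,0,1.564],"xyz": [-0.48,-0.195,0.06],"grip": 0},
  {"rot": [0,0,1.564],"xyz": [-0.48,-0.195,0.06],"grip": 0},
  {"rot": [0,0,1.564],"xyz": [-0.48,-0.195,0.06],"grip": 0},
  {"rot": [0,0,1.564],"xyz": [-0.48,-0.195,0.06],"grip": 0},
  {"rot": [0,0,1.564],"xyz": [-0.48,-0.195,0.06],"grip": 0},
])

```text
clock: 0.77
tool_pos: [0.4333, 0.3955, 0.2]
eef_rot: [0.599, 0.801, -0.0, -0.0]
contact_force: [-0.2, 1.2, -0.0]
opening: 0.999
finger_force: 0.0
```

Run:
```python
from h import *
print(delta([.5796,.2814,.16],-1.8416+np.pi/2))
```

```text
(array([-0.1509,  0.108 ,  0.0399]), array([-4.000e-04,  2.000e-04,  5.579e-01]))
```

Request:
carry_out([
  {"rot": [0,0,0.558],"xyz": [-0.151,0.108,0.04],"grip": 0},
  {"rot": [0,0,0.558],"xyz": [-0.151,0.108,0.04],"grip": 0},
  {"rot": [0,0,0.558],"xyz": [-0.151,0.108,0.04],"grip": 0},
  {"rot": [0,0,0.558],"xyz": [-0.151,0.108,0.04],"grip": 0},
  {"rot": [0,0,0.558],"xyz": [-0.151,0.108,0.04],"grip": 0},
  {"rot": [0,0,0.558],"xyz": [-0.151,0.108,0.04],"grip": 0},
  {"rot": [0,0,0.558],"xyz": [-0.151,0.108,0.04],"grip": 0},
  {"rot": [0,0,0.558],"xyz": [-0.151,0.108,0.04],"grip": 0},
])

```text
clock: 1.43
tool_pos: [0.578, 0.2849, 0.16]
eef_rot: [0.794, 0.608, -0.0, -0.001]
contact_force: [-0.8, 0.9, 0.2]
opening: 0.998
finger_force: 0.0
```

Run:
```python
from h import *
import cv2
s=r.get_state();print(s["tool_pos"],s["q"],np.abs(s["qd"]).max())
print(delta([.5796,.2814,.027],-1.8416+np.pi/2))
p,M,c=campose("wrist"); im=r.snapshot("wrist")
np.savez("w1.npz",M=M,c=c)
cv2.imwrite("pics/w1.png",im[:,:,::-1])
```

```text
[0.57801713 0.28493619 0.15998336] [-0.62063258  0.81529355  0.17289339  1.5847627  -0.18555649  0.75879338
 -0.62895296] 0.02189100785748735
(array([-0.0031,  0.0027,  0.133 ]), array([-0.002 , -0.0005,  0.0078]))
```

View pics/w1.png

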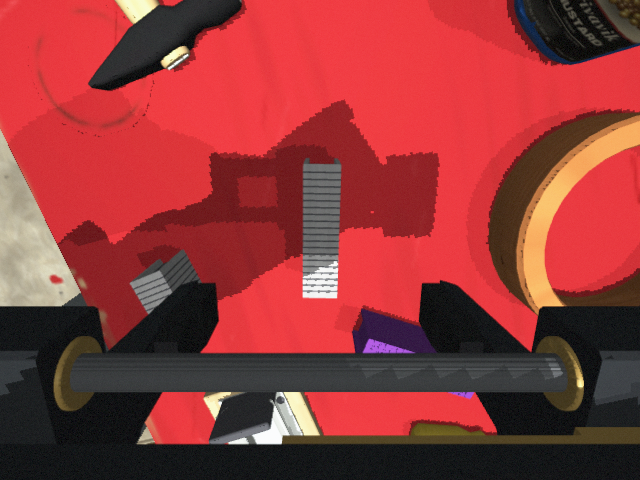

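The wrist view shows the full strip between the open fingers, crown corners (304,165), (340,165), (338,298), (303,298). The short strip at (165,282) and the purple one at (400,350) are clear of the fingers' way down.

Run:
```python
from h import *
w=px2w("wrist",[(303,298),(304,164),(340,164),(338,298)],.05);q=quad(w)
print([np.round(v,4) for v in q]); print(delta([q[0][0],q[0][1],.027],q[1]+np.pi/2))
print(px2w("wrist",[(150,282),(385,315)],.05))
```

```text
[array([0.5783, 0.285 , 0.05  ]), np.float64(1.2996), np.float64(0.1004), np.float64(0.0266)]
(array([-0.0005,  0.001 ,  0.1332]), array([-0.0019, -0.0009,  0.0093]))
[[0.44468453 0.28247292 0.05      ]
 [0.60917506 0.20997058 0.05      ]]
```

Request:
carry_out([
  {"rot": [0,0,0.009],"xyz": [-0.001,0.001,0.04],"grip": 0},
  {"rot": [0,0,0.009],"xyz": [-0.001,0.001,0.08],"grip": 0},
  {"rot": [0,0,0.009],"xyz": [-0.001,0.001,0.115],"grip": 0},
  {"rot": [0,0,0.009],"xyz": [-0.001,0.001,0.133],"grip": 0},
  {"rot": [0,0,0.009],"xyz": [-0.001,0.001,0.133],"grip": 0},
  {"rot": [0,0,0.009],"xyz": [-0.001,0.001,0.133],"grip": 150},
  {"rot": [0,0,0.009],"xyz": [-0.001,0.001,0.133],"grip": 255},
  {"rot": [0,0,0.009],"xyz": [-0.001,0.001,0.133],"grip": 255},
], squeeze=15)

```text
clock: 2.15
tool_pos: [0.5812, 0.2837, 0.0296]
eef_rot: [0.797, 0.604, 0.002, 0.0]
contact_force: [-0.4, -0.1, -0.4]
opening: 0.798
finger_force: 0.0
```

Request:
carry_out([
  {"rot": [0,0,0],"xyz": [0,0,0],"grip": 255},
  {"rot": [0,0,0],"xyz": [0,0,0],"grip": 255},
  {"rot": [0,0,0],"xyz": [0,0,0],"grip": 255},
  {"rot": [0,0,0],"xyz": [0,0,0],"grip": 255},
])

```text
clock: 2.48
tool_pos: [0.5802, 0.2826, 0.0279]
eef_rot: [0.797, 0.604, 0.0, 0.0]
contact_force: [-0.7, 0.7, -0.6]
opening: 0.492
finger_force: 0.0
```

Request:
carry_out([
  {"rot": [0,0,0],"xyz": [0,0,0],"grip": 255},
  {"rot": [0,0,0],"xyz": [0,0,0],"grip": 255},
  {"rot": [0,0,0],"xyz": [0,0,0],"grip": 255},
  {"rot": [0,0,0],"xyz": [0,0,0],"grip": 255},
  {"rot": [0,0,0],"xyz": [0,0,0],"grip": 255},
])

```text
clock: 2.9
tool_pos: [0.5797, 0.2825, 0.0273]
eef_rot: [0.797, 0.604, -0.0, -0.0]
contact_force: [-0.3, 0.5, 0.3]
opening: 0.297
finger_force: 14.9
```

Request:
carry_out([
  {"rot": [0,0,0],"xyz": [0,0,-0.02],"grip": 255},
  {"rot": [0,0,0],"xyz": [0,0,-0.05],"grip": 255},
  {"rot": [0,0,0],"xyz": [0,0,-0.08],"grip": 255},
  {"rot": [0,0,0],"xyz": [0,0,-0.1],"grip": 255},
  {"rot": [0,0,0],"xyz": [0,0,-0.1],"grip": 255},
  {"rot": [0,0,0],"xyz": [0,0,-0.1],"grip": 255},
])

```text
clock: 3.4
tool_pos: [0.5804, 0.2827, 0.128]
eef_rot: [0.797, 0.604, 0.001, 0.0]
contact_force: [0.2, 0.4, -2.4]
opening: 0.293
finger_force: 14.9
```

Run:
```python
from h import *
print(delta([.4781,.0643,.127],-1.4756+np.pi/2))
```

```text
(array([-0.2379, -0.0394,  0.0007]), array([ 0.0016, -0.0011, -0.3692]))
```

Request:
carry_out([
  {"rot": [0,0,-0.05],"xyz": [-0.03,-0.005,0],"grip": 255},
  {"rot": [0,0,-0.1],"xyz": [-0.065,-0.01,0],"grip": 255},
  {"rot": [0,0,-0.17],"xyz": [-0.105,-0.017,0],"grip": 255},
  {"rot": [0,0,-0.23],"xyz": [-0.145,-0.024,0],"grip": 255},
  {"rot": [0,0,-0.29],"xyz": [-0.185,-0.031,0],"grip": 255},
  {"rot": [0,0,-0.34],"xyz": [-0.22,-0.037,0],"grip": 255},
  {"rot": [0,0,-0.369],"xyz": [-0.238,-0.039,0],"grip": 255},
  {"rot": [0,0,-0.369],"xyz": [-0.238,-0.039,0],"grip": 255},
])

```text
clock: 4.07
tool_pos: [0.4739, 0.0581, 0.126]
eef_rot: [0.675, 0.738, -0.004, -0.001]
contact_force: [-0.1, 0.0, -0.7]
opening: 0.298
finger_force: 14.9
```

Request:
carry_out([
  {"rot": [0,0,0],"xyz": [0,0,0],"grip": 255},
  {"rot": [0,0,0],"xyz": [0,0,0],"grip": 255},
  {"rot": [0,0,0],"xyz": [0,0,0],"grip": 255},
  {"rot": [0,0,0],"xyz": [0,0,0],"grip": 255},
])

```text
clock: 4.4
tool_pos: [0.4784, 0.0654, 0.127]
eef_rot: [0.672, 0.741, 0.0, -0.0]
contact_force: [-1.2, 0.0, -1.9]
opening: 0.295
finger_force: 14.9
```

Run:
```python
from h import *
import cv2
s=r.get_state();print(s["tool_pos"],s["q"])
print(delta([.4781,.0643,.127],-1.4756+np.pi/2))
w=r.snapshot("wrist");c=r.snapshot("scene")
cv2.imwrite("pics/w2.png",w[:,:,::-1])
cv2.imwrite("pics/s2.png",cv2.resize(c[110:335,220:520],None,fx=2.6,fy=2.6,interpolation=2)[:,:,::-1])
```

```text
[0.47837429 0.06544637 0.12696321] [-2.31689945e-01  7.01320339e-01  1.14069657e-03  2.09397615e+00
 -4.36659983e-03  3.46027582e-01 -1.29562160e-01]
(array([-0.0011, -0.0004, -0.    ]), array([ 0.0002, -0.0008,  0.002 ]))
```

View pics/w2.png

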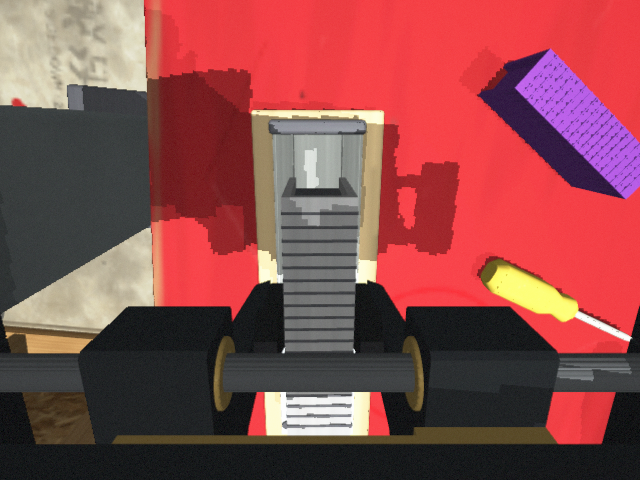

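View pics/s2.png

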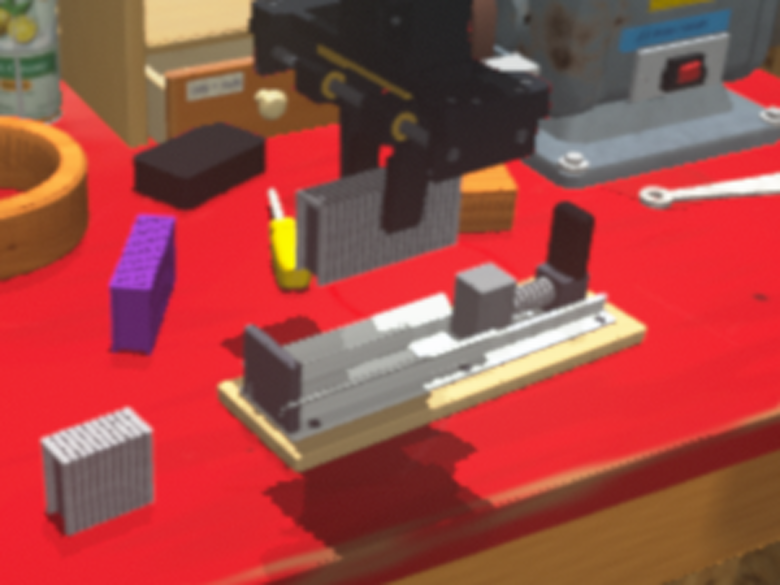

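The wrist view shows the strip held straight above the channel: crown edges (282,210), (357,210), nose plate top (269–366, 122–133), and base corners (251,111), (384,111). The scene view shows it level, crown up and above the channel, with the rail open. Now I'll compute the offsets.

Run:
```python
from h import *
s=r.get_state();C=R.from_quat(s["eef_rot"]);t=lambda uv,z:C.inv().apply(px2w("wrist",uv,z)-s["tool_pos"]).round(4)
print("base",t([(251,111),(384,111)],.012)); print("base side lower",t([(260,282),(377,282)],.012))
print("nose top",t([(269,122),(366,122),(271,134),(364,134)],.062))
print("crown",t([(282,200),(357,200),(281,212),(357,212),(286,350),(354,350)],.15))
o=np.array([.4833,.0096]);y=-1.4756
print("top-based nose centre", C.inv().apply(np.r_[o-.125*np.array([np.cos(y),np.sin(y)]),.062]-s["tool_pos"]))
```

```text
base [[ 0.0845 -0.0455  0.1152]
 [ 0.0844  0.0434  0.1152]]
base side lower [[-0.0394 -0.0452  0.1151]
 [-0.0394  0.0442  0.1151]]
nose top [[ 0.077  -0.0274  0.0652]
 [ 0.0769  0.0255  0.0652]
 [ 0.0707 -0.0265  0.0652]
 [ 0.0706  0.0246  0.0652]]
crown [[ 0.0509 -0.0127 -0.0228]
 [ 0.0509  0.0126 -0.0228]
 [ 0.0468 -0.0132 -0.0228]
 [ 0.0468  0.0127 -0.0228]
 [-0.0072 -0.0128 -0.0229]
 [-0.0072  0.0131 -0.0229]]
top-based nose centre [ 0.06931934 -0.00012298  0.06518154]
```

Request:
carry_out([
  {"rot": [0,0,0],"xyz": [0,-0.001,0.02],"grip": 255},
  {"rot": [0,0,0],"xyz": [0,-0.001,0.04],"grip": 255},
  {"rot": [0,0,0],"xyz": [0,-0.001,0.055],"grip": 255},
  {"rot": [0,0,0],"xyz": [0,-0.001,0.065],"grip": 255},
  {"rot": [0,0,0],"xyz": [0,-0.001,0.072],"grip": 255},
  {"rot": [0,0,0],"xyz": [0,-0.001,0.079],"grip": 255},
  {"rot": [0,0,0],"xyz": [0,-0.001,0.084],"grip": 255},
  {"rot": [0,0,0],"xyz": [0,-0.001,0.084],"grip": 255},
])

```text
clock: 5.17
tool_pos: [0.4769, 0.0639, 0.0428]
eef_rot: [0.673, 0.74, -0.0, -0.0]
contact_force: [-0.6, -0.1, -1.8]
opening: 0.295
finger_force: 14.9
```

Request:
carry_out([
  {"rot": [0,0,0],"xyz": [0,0,0],"grip": 255},
  {"rot": [0,0,0],"xyz": [0,0,0],"grip": 255},
  {"rot": [0,0,0],"xyz": [0,0,0],"grip": 255},
])

```text
clock: 5.42
tool_pos: [0.4774, 0.0639, 0.0439]
eef_rot: [0.673, 0.74, 0.0, 0.0]
contact_force: [0.3, 0.3, -0.9]
opening: 0.292
finger_force: 14.9
```

Request:
carry_out([
  {"rot": [0,0,0],"xyz": [0,0,0.001],"grip": 255},
  {"rot": [0,0,0],"xyz": [0,0,0.001],"grip": 140},
  {"rot": [0,0,0],"xyz": [0,0,0.001],"grip": 120},
  {"rot": [0,0,0],"xyz": [0,0,0.001],"grip": 120},
  {"rot": [0,0,0],"xyz": [0,0,0.001],"grip": 120},
  {"rot": [0,0,0],"xyz": [0,0,-0.03],"grip": 120},
  {"rot": [0,0,0],"xyz": [0,0,-0.06],"grip": 120},
  {"rot": [0,0,0],"xyz": [0,0,-0.1],"grip": 120},
])

```text
clock: 6.08
tool_pos: [0.4756, 0.0636, 0.1431]
eef_rot: [0.673, 0.74, -0.002, -0.001]
contact_force: [0.2, 0.4, -0.1]
opening: 0.532
finger_force: 0.0
```

Run:
```python
from h import *
import cv2
w=r.snapshot("top");c=r.snapshot("scene")
o=np.vstack([cv2.resize(w[225:310,295:495],None,fx=3,fy=3,interpolation=2),cv2.resize(c[180:290,290:490],None,fx=3,fy=3,interpolation=2)])
cv2.imwrite("pics/s3.png",o[:,:,::-1])
# handle pushing start: tool behind handle
om=np.array([.4833,.0096]);y=-1.4756;u=np.array([np.cos(y),np.sin(y)])
s=r.get_state();print(s["tool_pos"],s["opening"])
for xm in(.17,):print(delta([*(om+xm*u),.15],y+np.pi/2))
```

```text
[0.4799414  0.06416332 0.14779454] 0.5273966229320933
(array([-0.2246, -0.0016, -0.0024]), array([ 0.0092, -0.0009, -0.0008]))
```

View pics/s3.png

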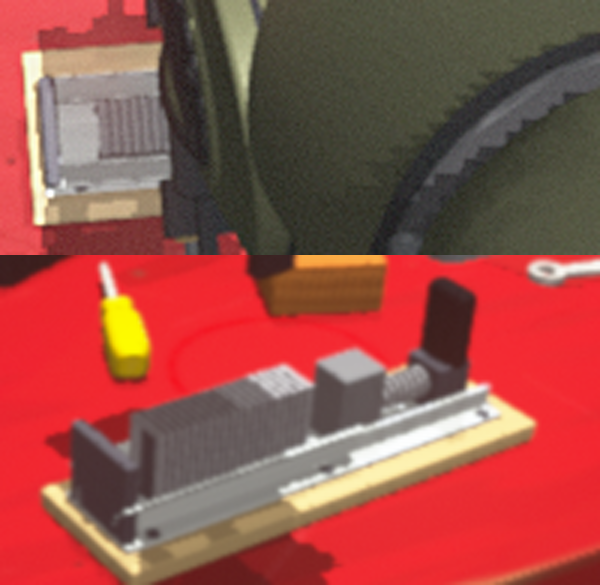

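Strip seated in the channel, crown up, about 20 mm off the nose plate (scene crop 145–310), with the rail still open. Next, go behind the handle with the fingers shut.

Request:
carry_out([
  {"rot": [0,0,0],"xyz": [-0.04,-0.001,0],"grip": 255},
  {"rot": [0,0,0],"xyz": [-0.08,-0.001,0],"grip": 255},
  {"rot": [0,0,0],"xyz": [-0.12,-0.001,0],"grip": 255},
  {"rot": [0,0,0],"xyz": [-0.16,-0.001,0],"grip": 255},
  {"rot": [0,0,0],"xyz": [-0.2,-0.001,0],"grip": 255},
  {"rot": [0,0,0],"xyz": [-0.222,-0.001,0],"grip": 255},
  {"rot": [0,0,0],"xyz": [-0.222,-0.001,0],"grip": 255},
  {"rot": [0,0,0],"xyz": [-0.222,-0.001,0],"grip": 255},
])

```text
clock: 6.85
tool_pos: [0.4965, -0.1587, 0.1427]
eef_rot: [0.674, 0.739, -0.0, -0.0]
contact_force: [-0.2, 0.1, 0.0]
opening: 0.002
finger_force: 0.0
```

Run:
```python
from h import *
om=np.array([.4833,.0096]);y=-1.4756;u=np.array([np.cos(y),np.sin(y)])
s=r.get_state();print(s["tool_pos"],s["opening"],s["q"])
for xm in(.168,.13,.055):print(delta([*(om+xm*u),.057],y+np.pi/2))
import cv2;cv2.imwrite("pics/w4.png",r.snapshot("wrist")[:,:,::-1])
```

```text
[ 0.49647433 -0.15874333  0.14267586] 0.0020160803793317834 [ 0.26314742  0.70243547 -0.06901884  1.96961123  0.09824342  0.4734026
  0.21436804]
(array([0.0008, 0.0029, 0.0857]), array([-0.0007, -0.0001, -0.0037]))
(array([0.0388, 0.0028, 0.0857]), array([-0.0007, -0.0001, -0.0037]))
(array([0.1138, 0.0025, 0.0857]), array([-0.0007, -0.0001, -0.0037]))
```

View pics/w4.png

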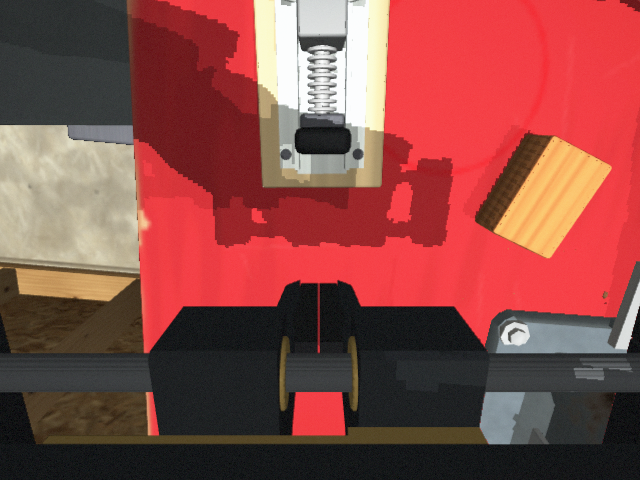

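The wrist view shows the shut fingers behind the magazine, with the handle (323,140) dead ahead. The fingers' way down is clear, and the wood block (545,195) and grinder foot (515,330) are off to the right.

Request:
carry_out([
  {"rot": [0,0,0],"xyz": [0,0.002,0.03],"grip": 255},
  {"rot": [0,0,0],"xyz": [0,0.002,0.06],"grip": 255},
  {"rot": [0,0,0],"xyz": [0,0.002,0.086],"grip": 255},
  {"rot": [0,0,0],"xyz": [0,0.002,0.086],"grip": 255},
  {"rot": [0,0,0],"xyz": [0.015,0.002,0.086],"grip": 255},
  {"rot": [0,0,0],"xyz": [0.03,0.002,0.086],"grip": 255},
  {"rot": [0,0,0],"xyz": [0.04,0.002,0.086],"grip": 255},
  {"rot": [0,0,0],"xyz": [0.05,0.002,0.086],"grip": 255},
])

```text
clock: 7.57
tool_pos: [0.4948, -0.1067, 0.0583]
eef_rot: [0.672, 0.74, 0.0, 0.001]
contact_force: [0.9, -9.8, -2.0]
opening: 0.006
finger_force: 4.6
```

Request:
carry_out([
  {"rot": [0,0,0],"xyz": [0.008,0,0],"grip": 255},
  {"rot": [0,0,0],"xyz": [0.016,0,0],"grip": 255},
  {"rot": [0,0,0],"xyz": [0.024,0,0],"grip": 255},
  {"rot": [0,0,0],"xyz": [0.032,0,0],"grip": 255},
  {"rot": [0,0,0],"xyz": [0.04,0,0],"grip": 255},
  {"rot": [0,0,0],"xyz": [0.048,0,0],"grip": 255},
  {"rot": [0,0,0],"xyz": [0.055,0,0],"grip": 255},
  {"rot": [0,0,0],"xyz": [0.06,0,0],"grip": 255},
])

```text
clock: 8.23
tool_pos: [0.4895, -0.0516, 0.0584]
eef_rot: [0.674, 0.739, -0.001, 0.003]
contact_force: [1.4, -12.7, -1.4]
opening: 0.004
finger_force: 6.3
```

Run:
```python
from h import *
om=np.array([.4833,.0096]);y=-1.4756;u=np.array([np.cos(y),np.sin(y)])
s=r.get_state();d=s["tool_pos"][:2]-om;print("xm",d@u,"lat",d@[-u[1],u[0]],s["contact_force"],delta([*(om+.051*u),.057],y+np.pi/2))
```

```text
xm 0.0614892521978687 lat 0.0003391058138690079 [  1.44319675 -12.73153058  -1.42235187] (array([ 0.0105, -0.0004,  0.0013]), array([ 0.0019,  0.0059, -0.0042]))
```

Request:
carry_out([
  {"rot": [0,0,0],"xyz": [0.003,0,0],"grip": 255},
  {"rot": [0,0,0],"xyz": [0.006,0,0],"grip": 255},
  {"rot": [0,0,0],"xyz": [0.008,0,0],"grip": 255},
  {"rot": [0,0,0],"xyz": [0.009,0,0],"grip": 255},
  {"rot": [0,0,0],"xyz": [0.009,0,0],"grip": 255},
])

```text
clock: 8.65
tool_pos: [0.4887, -0.043, 0.0584]
eef_rot: [0.674, 0.738, -0.001, 0.003]
contact_force: [0.2, -12.3, -1.2]
opening: 0.002
finger_force: 5.7
```

Request:
carry_out([
  {"rot": [0,0,0],"xyz": [0.001,0,0],"grip": 255},
  {"rot": [0,0,0],"xyz": [0.002,0,0],"grip": 255},
  {"rot": [0,0,0],"xyz": [0.002,0,0],"grip": 255},
  {"rot": [0,0,0],"xyz": [0.002,0,0],"grip": 255},
])

```text
clock: 8.98
tool_pos: [0.4886, -0.0425, 0.0584]
eef_rot: [0.675, 0.738, -0.002, 0.004]
contact_force: [2.0, -14.4, -2.1]
opening: 0.009
finger_force: 7.3
```

Run:
```python
from h import *
om=np.array([.4833,.0096]);y=-1.4756;u=np.array([np.cos(y),np.sin(y)])
s=r.get_state();d=s["tool_pos"][:2]-om;print("xm",d@u,"lat",d@[-u[1],u[0]],s["contact_force"])
```

```text
xm 0.05241033172547215 lat 0.00033207447745577795 [  1.98544609 -14.35539469  -2.11920607]
```

Moved only 0.5 mm with force rising, so it is near the stop. I'll push a little more to confirm.

Request:
carry_out([
  {"rot": [0,0,0],"xyz": [0.002,0,0],"grip": 255},
  {"rot": [0,0,0],"xyz": [0.003,0,0],"grip": 255},
  {"rot": [0,0,0],"xyz": [0.003,0,0],"grip": 255},
  {"rot": [0,0,0],"xyz": [0.003,0,0],"grip": 255},
])

```text
clock: 9.32
tool_pos: [0.4886, -0.0425, 0.0584]
eef_rot: [0.676, 0.737, -0.003, 0.005]
contact_force: [2.1, -20.5, -3.0]
opening: 0.009
finger_force: 10.5
```

Request:
carry_out([
  {"rot": [0,0,0],"xyz": [-0.02,0,0],"grip": 255},
  {"rot": [0,0,0],"xyz": [-0.05,0,0],"grip": 255},
  {"rot": [0,0,0],"xyz": [-0.09,0,0],"grip": 255},
  {"rot": [0,0,0],"xyz": [-0.12,0,-0.02],"grip": 255},
  {"rot": [0,0,0],"xyz": [-0.14,0,-0.06],"grip": 255},
  {"rot": [0,0,0],"xyz": [-0.14,0,-0.1],"grip": 255},
  {"rot": [0,0,0],"xyz": [-0.14,0,-0.1],"grip": 255},
  {"rot": [0,0,0],"xyz": [-0.14,0,-0.1],"grip": 255},
])

```text
clock: 9.98
tool_pos: [0.5023, -0.1733, 0.1604]
eef_rot: [0.673, 0.74, 0.002, 0.003]
contact_force: [-0.0, -0.9, -0.1]
opening: 0.003
finger_force: 0.0
```

Run:
```python
from h import *
import cv2
w=r.snapshot("top");c=r.snapshot("scene")
o=np.vstack([cv2.resize(w[225:310,295:495],None,fx=3,fy=3,interpolation=2),cv2.resize(c[180:290,290:490],None,fx=3,fy=3,interpolation=2)])
cv2.imwrite("pics/s5.png",o[:,:,::-1]);print(r.get_state()["contact_force"],r.get_state()["tool_pos"])
```

```text
[0.0941636  1.04518726 0.07146852] [ 0.50028701 -0.17193251  0.157493  ]
```

View pics/s5.png

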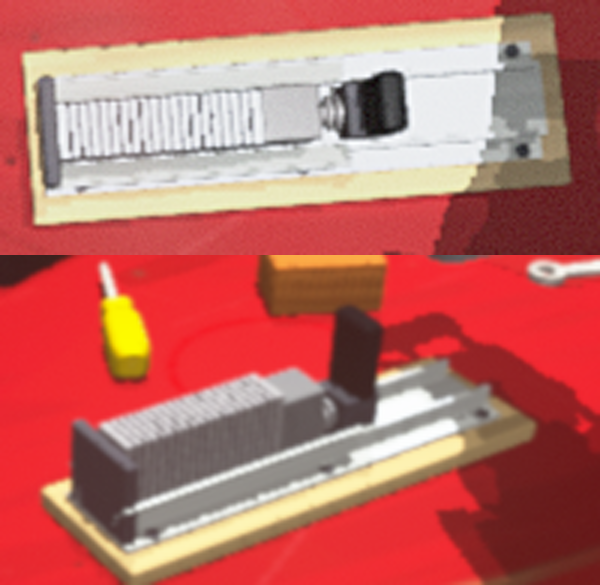

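The strip lies in the channel against the nose plate (crop 58–265). The follower is pressed on it, the handle is home (380,105), and the arm is clear.

```bash
python3 -c "
from plant import r
print(r.finish_job())"
```

```text
the job is handed in; nothing more can be done
None
```

The full strip is loaded crown up against the nose plate, the rail is pushed home to its stop, the short strip was not touched, and the job is handed in at about 10 s on the robot's clock; no verdict came back.

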